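Fit the spare blade in the kiln-shelf scraper

TASK

Fit the spare blade in the kiln-shelf scraper that lies on its back in its bench cradle: lay it flat and square on the bed with its notch over the locating pin, without forcing it, and its cutting edge away from the handle, then slide it gently towards the handle until you feel the end of the notch bear on the pin. The pin is already set for the right blade overhang, so do not push it out of its setting, which takes little force. Then press the red-tipped clamp lever fully down on the blade, and leave the other things on the bench where they are.

Things in the scene. Friction and masses are not known exactly. Their poses are not given: they have to be found in the camera images.
- blade_center (a point): centre (half-way up) of the loose spare blade: flat steel plate 84 mm long (x), 50 mm wide (y), 5 mm thick, about 0.15 kg, lying flat on the bench. The last 12 mm at +x taper to the cutting edge. A notch 10 mm wide and 30 mm deep, open to the rear, is cut in the middle of its rear (-x) end, between two 20 mm prongs. Grip it across its 50 mm width
- blade_notch (a point): middle of the closed end of the blade's notch, on the blade's underside: 12 mm behind the blade's centre along its x and 2.5 mm below it; same axes as the blade; the notch runs from here 30 mm to -x and is open there
- scraper: the scraper in its cradle, fixed; origin on the bench under the middle of the pin's settings, x along it away from the handle, z up. Its level bed is 44 mm above the bench, 30 mm wide (y -15 to +15), x -68 to +32 mm; the blade overhangs it 10 mm each side. Wooden cradle beside it: 46 mm wide, top 20 mm below the bed, on a board 76 mm wide, 12 mm thick. Handle: x -86 to -220 mm
- scraper_bed (a point): point on the bed plane at the middle of the pin's settings; axes as scraper. The dark steel locating pin, 8 mm across, round-topped, stands 8 mm above the bed at y = 0; its axis is set anywhere from x -9 to +9 mm, differs each time and is not given: see it or feel for it. A friction lock holds it and slips at about 9 N along x. A seated notch end lies 4 mm to +x of the pin's axis
- lever_tab (a point): top of the red thumb tab at the free end of the clamp lever, 86 mm from the hinge axis; lever 18 to 30 mm wide, in the scraper's middle plane. Hinge axis parallel to the scraper's y, at scraper x = -58 mm, 54 mm above the bench. Shut, its forked rubber foot, 60 to 74 mm from the hinge, bears on the blade astride the pin and the tab points to scraper +x
- lever (a joint): angle of the clamp lever, rad: 0 is shut with its foot flat on a 5 mm blade lying on the bed, 1.57 upright; it starts at 1.8 to 2.0, leaning back over the handle. The hinge is stiff and stays where it is left; about 2.5 N at the tab turns it. Its outer face (its top when shut) is 11 mm, at the tab 14 mm, outside the plane through the hinge axis
- jar_yellow (a point): centre of a bystander: a small jar with a blue cap, 57 mm across and 76 mm tall, standing near the back of the bench
- tile_amber (a point): centre of a bystander: an upright amber-glazed test tile, 37x25 mm foot, 76 mm tall, standing near the back of the bench
- marker_pen (a point): centre of a bystander: a purple marker pen, 132 mm long and 17 mm thick, lying on the bench

How it is judged:
On the way, in this order (a step that is already met when the one before it is completed fails the run):
1. with the lever still open, the blade lies flat on the bed with the end of its notch felt to bear on the pin (over 1 N) (horizontal distance between blade_notch and stop_pin_c0 below 0.0058 m and x of stop_pin_c0 in the frame of blade_notch below -0.002 m and z of blade_notch in the frame of scraper_bed between -0.0018 and 0.0018 m and angle between blade_center's own z axis and vertical below 0.05 rad and angle between the x axis of blade_center and the x axis of scraper_bed, either way round below 0.09 rad and value of joint lever above 0.4 rad and contact force between blade and stop_pin_c0 above 1 N), for 0.1 s.
2. the clamp lever is down on the seated blade (horizontal distance between blade_notch and stop_pin_c0 below 0.0058 m and x of stop_pin_c0 in the frame of blade_notch below -0.002 m and z of blade_notch in the frame of scraper_bed between -0.0018 and 0.0018 m and angle between blade_center's own z axis and vertical below 0.05 rad and angle between the x axis of blade_center and the x axis of scraper_bed, either way round below 0.09 rad and value of joint lever between -0.045 and 0.045 rad), for 0.2 s.
At the end, for the whole second after the job is handed in: the blade lies flat (within 3 degrees and 1.8 mm of height) on the scraper's bed, square to it within 5 degrees, cutting edge away from the handle, the end of its notch within 1.8 mm of the pin wherever the pin is set; the clamp lever is shut on it (within 0.045 rad of 0); all at rest (all of step 2 and linear speed of blade below 0.02 m/s); the robot touches nothing.
It fails at once if the pin is pushed more than 1.5 mm out of its setting (distance of stop_pin_c0 from where it was at the start of the episode above 0.0015 m).
It fails at once if the blade is forced on the pin with more than 30 N (contact force between blade and stop_pin_c0 above 30 N).
It fails at once if a bystander (jar, tile or pen) is moved by more than 15 mm or knocked over (distance of any of jar_yellow, tile_amber, marker_pen from where it was at the start of the episode above 0.015 m).
It also fails if it takes over 72 s, if anything falls off the work surface, if the arm or the gripper's body presses on something with over 40 N, if the wrist force passes 120 N, or if a joint passes its speed limit or range.

ROBOT

A 6-joint arm with a two-finger parallel gripper is mounted at the origin on a cart in front of the work surface, level with it; the furniture and walls round the work are solid. World frame = base frame: x ahead of the robot, y to its left, z up, the work surface at z = 0. Lengths are in m, angles in rad, forces in N, time in s.
With the tool pointing down it reaches from about 0.3 to 0.775 m from the base axis. Payload 14.6 kg.
Tool frame: the origin (TCP) lies at the very end of the fingers, on their centre line; the grasp point (between the pads) lies 19 mm behind it (manip.pinch_z is the distance from the TCP to the grasp point, in m); x points along the fingers, z is the direction in which the jaws open and shut, and the axes are right-handed (so a half turn about x gives the same grasp; the last joint's range is limited). The gripper opens to 94 mm and grips with 3 to 60 N. Pads are 16 mm wide; open, the fingers measure 119 mm over their backs; the gripper's body (75 mm by 177 mm) begins 78 mm behind the grasp point.
Start: joints at [1.219, 0.3, 1.521, -0, 1.321, -0.067], TCP at [0.155, 0.528, 0.205] pointing down, gripper open.
Joint ranges: [-3.03, 3.03], [-0.79, 2.21], [0.23, 2.52], [-1.04, 4.18], [0, 3.07], [-2.55, 2.55]. Speed limits (rad/s): [2.22, 2.22, 2.57, 3.14, 3.14, 3.14].

INTERFACE

Orientations are given as a rotation vector (axis times angle).
In Python, from bench import manip gives the robot as it stands.
- The arm moves only by the tool servo_tool, never from a script. Its arguments are lists of equal length, an entry for each row: "fingers": the closure, from -1 (fully open) to 1 (shut); "slide": the shift along the tool's x, y, z normalised to -1 to 1, where 1 is 25 cm, a list of three; "twist": the turn about the tool's x normalised to -1 to 1, where 1 is 45 degrees. In form: {"fingers": [fingers, ...], "slide": [[tx, ty, tz], ...], "twist": [twist, ...]}. A call has 1 to 10 rows; each row is the pose to reach, as a shift and turn from the pose commanded when the call began, along the tool's axes at that moment; what a row does not reach only later rows make up. A row lasts 1/10 s, in which the tool goes at most 50 mm and 8.59 degrees, less where a joint would pass 70% of its speed; a pose out of reach is approached as far as the arm can. A call with a number of a shift or a turn outside -1 to 1 is refused whole. A call with a gripper value outside its range is refused whole. The fingers move at their own pace and stop on an object; the grip force is fixed at half the most. Time passes only in rows, so rows that repeat a pose let the fingers close. It gives the time, the measured TCP pose, the force and the opening at its end, in the units of the state.
- manip.get_state(): the state, without advancing time (a new reading comes with each control period).
- manip.camera(name): name is "side" or "top" or "wrist"; returns the picture (480x640x3 uint8, red, green, blue); there is no depth.
- manip.calibration(name): a dict with "fx", "fy", "cx", "cy" (pixels), "origin" and "attitude" of the camera in the world. Camera axes: x right, y down, z forward; pixel columns grow to the right and rows downward; lengths in m; the calibration is good to about 2 mm. A picture is of the moment at which its call begins: read the wrist's pose just before it. calibration takes no time and is no camera call; for the wrist camera it gives the pose at the moment of the call.
- manip.finish_job(): hands the job in, once; it reports no verdict.
The state is a dict: "time": time; "qpos": joint angles; "qvel": joint speeds; "effort": joint torques, N m; "tcp_pos": TCP position; "ee_rot": TCP orientation; "force": force on the tool from outside, world axes, zero at the start; "torque": the same for the moment, N m; "gripper_width": opening from 0.0 (shut) to 1.0 (fully open).
Only numpy, scipy, OpenCV 4.12 (cv2) and the standard library are available. Lean on these libraries where they do the work, as an engineer would, in place of code of your own. Each camera call takes 0.05 s, during which the arm holds its last target.

## Working session

There is one attempt and no reset: what is moved stays moved. The work goes in short steps, Python scripts to look and compute and a tool call to move; the robot and the scene stay as the last step left them, time stands still between calls to the robot, and variables do not carry over. Pictures are saved under pics/ and viewed, and the job is handed in when it is done.

Besides the shell and the picture viewer there is one more tool, called after "Request:" by a JSON object that holds its "method" and its "body", one argument or row to a line. servo_tool: Moves the arm, as the interface text tells. Scaled input: -1 to 1 covers 25 cm each way for a shift and 45 degrees each way for a turn. Its arguments: {"type":"object","properties":{"fingers":{"type":"array","items":{"type":"number"}},"slide":{"type":"array","items":{"type":"array","items":{"type":"number","minimum":-1,"maximum":1}}},"twist":{"type":"array","items":{"type":"number","minimum":-1,"maximum":1}}},"required":["fingers","slide","twist"]}

```bash
mkdir -p pics; ls; python3 - <<'E'
from bench import manip
import cv2
s=manip.get_state(); print(s)
for n in ["top","side","wrist"]:
    print(n,manip.calibration(n))
    cv2.imwrite(f"pics/a_{n}.png",manip.camera(n)[:,:,::-1])
E
```

```text
pics
{'time': 0.0, 'qpos': array([ 1.21939329e+00,  3.00449028e-01,  1.52157654e+00,  4.87869117e-06,
        1.32068116e+00, -6.65951524e-02]), 'qvel': array([ 1.97967135e-03,  8.07099405e-04, -7.15436731e-05,  2.87786715e-05,
        3.94878873e-04, -1.60082871e-03]), 'effort': array([ 4.86344979e-04, -5.31816101e+01, -3.52739990e+01,  7.09330221e-02,
        2.43671058e-02, -1.31118859e-04]), 'tcp_pos': array([0.154446  , 0.52760325, 0.20490035]), 'ee_rot': array([-0.99751494,  1.33153641,  0.99651189]), 'force': array([-1.16044447,  0.08610107,  0.44373653]), 'torque': array([ 0.0003747 ,  0.00446477, -0.00624911]), 'gripper_width': 1.002740623049874}
top {'fx': 614.9136815250405, 'fy': 614.9136815250405, 'cx': 304.6226594286446, 'cy': 234.3799311701836, 'origin': array([ 0.30377742, -0.15799893,  1.31951317]), 'attitude': array([-2.45401274,  1.57217106, -0.1988785 ])}
side {'fx': 508.7380377006839, 'fy': 508.7380377006839, 'cx': 317.8657906274491, 'cy': 243.78464158291376, 'origin': array([0.54987572, 0.76285151, 0.54379994]), 'attitude': array([-0.04396163,  2.71272606, -1.49509472])}
wrist {'fx': 392.2870218730791, 'fy': 392.2870218730791, 'cx': 318.25244451998645, 'cy': 233.0393208096504, 'origin': array([0.09088194, 0.54784064, 0.38375082]), 'attitude': array([2.35838343, 1.76839519, 0.20581234])}
```

View pics/a_top.png

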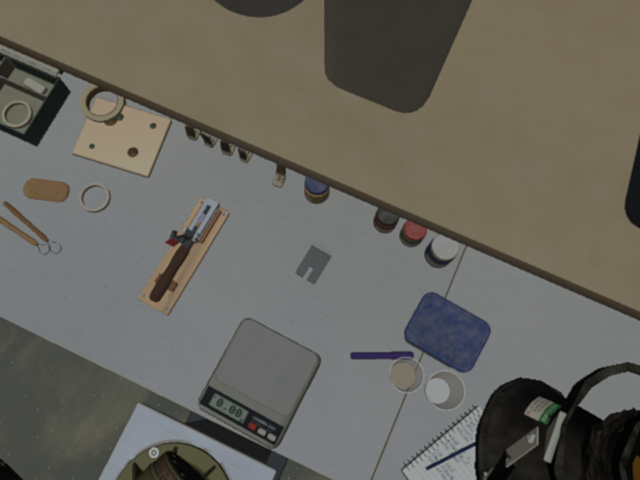

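View pics/a_side.png

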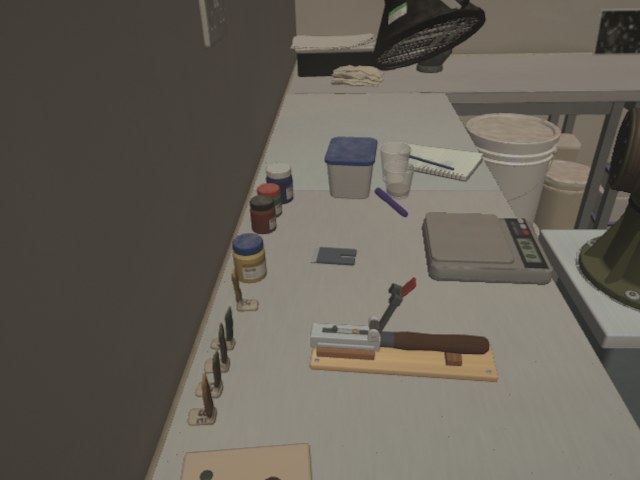

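View pics/a_wrist.png

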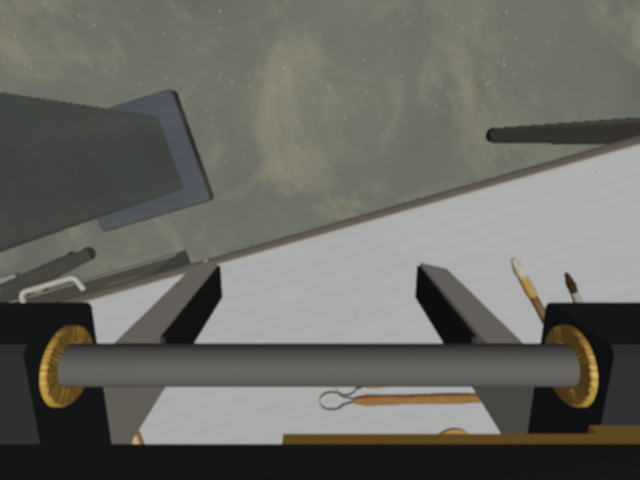

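The top view shows the blade at (314,263), with its notch opening to lower-left. The scraper bed is near (205,215), the handle at (165,280) and the red tab near (175,240). I'll zoom in to measure.

```bash
cat > h.py <<'E'
import numpy as np, cv2
from scipy.spatial.transform import Rotation as R
class Cam:
    def __init__(s,c):
        s.c=c; s.o=np.array(c['origin']); s.R=R.from_rotvec(c['attitude']).as_matrix()
    def ray(s,p):
        d=s.R@np.array([(p[0]-s.c['cx'])/s.c['fx'],(p[1]-s.c['cy'])/s.c['fy'],1.]); return s.o,d/np.linalg.norm(d)
    def plane(s,p,z):
        o,d=s.ray(p); return o+d*(z-o[2])/d[2]
    def proj(s,X):
        v=s.R.T@(np.array(X)-s.o); return np.array([s.c['fx']*v[0]/v[2]+s.c['cx'],s.c['fy']*v[1]/v[2]+s.c['cy']])
def tri(rs):
    A=np.zeros((3,3));b=np.zeros(3)
    for o,d in rs:
        P=np.eye(3)-np.outer(d,d);A+=P;b+=P@o
    X=np.linalg.solve(A,b)
    return X,[np.linalg.norm((np.eye(3)-np.outer(d,d))@(X-o)) for o,d in rs]
def T(st):
    return R.from_rotvec(st['ee_rot']).as_matrix(),np.array(st['tcp_pos'])
E
python3 - <<'E'
from bench import manip
from h import *
for n in ["top","side"]:
    print(Cam(manip.calibration(n)).R.round(3).tolist())
t=cv2.imread("pics/a_top.png"); s=cv2.imread("pics/a_side.png")
cv2.imwrite("pics/b1.png",cv2.resize(t[190:320,130:270],None,fx=5.5/1.25,fy=5.5/1.25,interpolation=cv2.INTER_CUBIC))
cv2.imwrite("pics/b2.png",cv2.resize(t[235:295,285:345],None,fx=9,fy=9,interpolation=cv2.INTER_CUBIC))
cv2.imwrite("pics/b3.png",cv2.resize(s[230:390,300:500],None,fx=3.7,fy=3.7,interpolation=cv2.INTER_CUBIC))
# blade mask
c=Cam(manip.calibration("top"))
roi=t[235:295,285:345]; g=cv2.cvtColor(roi,cv2.COLOR_BGR2GRAY)
print(g[::6,::6])
E
```

```text
[[0.419, -0.878, 0.231], [-0.908, -0.404, 0.111], [-0.005, -0.256, -0.967]]
[[-0.999, -0.004, 0.052], [-0.046, 0.534, -0.844], [-0.025, -0.846, -0.533]]
[[119 121 120 121 119 120 120 120 119 119]
 [121 121 121 120 120 120 121 120 120 118]
 [121 120 119 121 115  85 115 121 118 121]
 [120 122 122 122  78  78  78 105 120 120]
 [121 122 121  89  79  78  79  77 121 120]
 [122 120 121  80  76  80  79 116 120 120]
 [122 122  81  81 122  80  83 122 121 120]
 [121 122 122 115  81  80 121 120 120 120]
 [121 121 122 121 121 100 120 121 121 120]
 [119 120 121 121 122 118 120 121 119 121]]
```

View pics/b1.png

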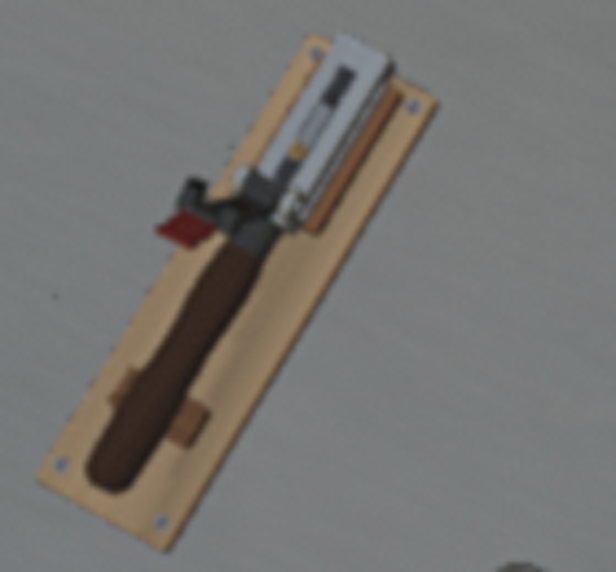

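View pics/b2.png

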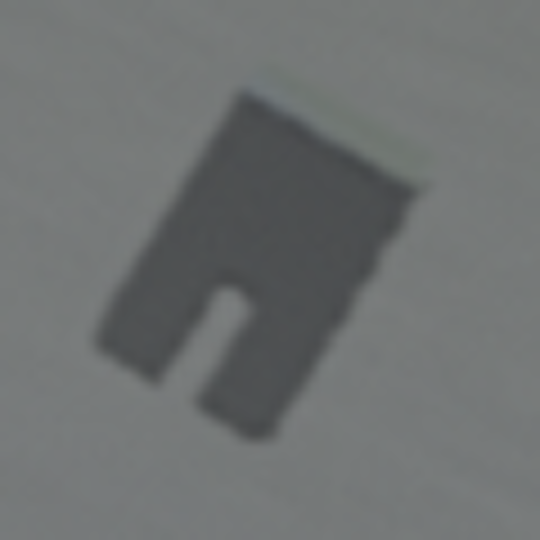

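View pics/b3.png

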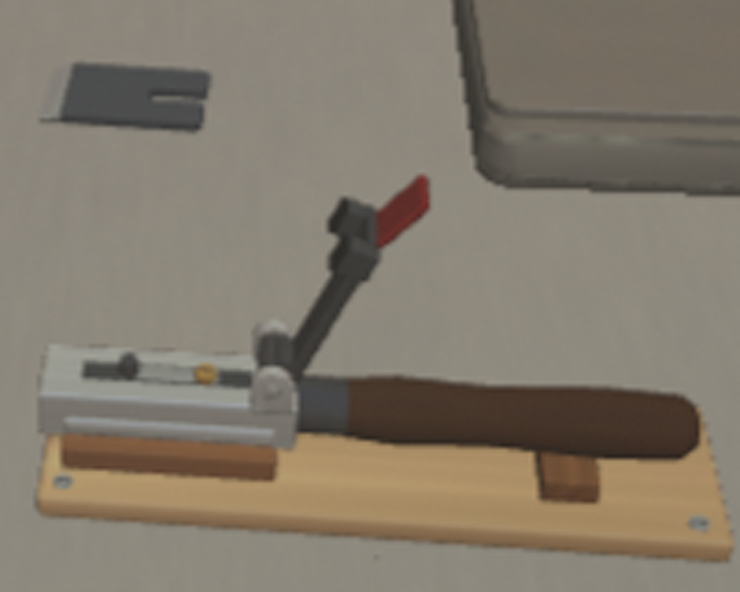

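```bash
python3 - <<'E'
from bench import manip
from h import *
t=cv2.imread("pics/a_top.png"); s=cv2.imread("pics/a_side.png")
ct=Cam(manip.calibration("top")); cs=Cam(manip.calibration("side"))
def big(m,ox,oy):
    cn,_=cv2.findContours(m,cv2.RETR_EXTERNAL,cv2.CHAIN_APPROX_NONE); c=max(cn,key=cv2.contourArea); return c[:,0,:]+[ox,oy]
def rect(pts):
    r=cv2.minAreaRect((pts[:,:2]*1000).astype(np.float32)); b=cv2.boxPoints(r); return r,b
# blade, subpixel by upsampling
def up(im,x0,y0,x1,y1,f): return cv2.resize(im[y0:y1,x0:x1],None,fx=f,fy=f,interpolation=cv2.INTER_CUBIC)
f=8
for cam,im,box,nm in [(ct,t,(285,235,345,295),"top"),(cs,s,(305,240,365,270),"side")]:
    x0,y0,x1,y1=box; u=up(im,x0,y0,x1,y1,f); g=cv2.cvtColor(u,cv2.COLOR_BGR2GRAY)
    th,m=cv2.threshold(g,0,255,cv2.THRESH_BINARY_INV+cv2.THRESH_OTSU)
    c=big(m,0,0); px=(c+0.5)/f-0.5+[x0,y0]
    P=np.array([cam.plane(p,.005) for p in px]); r,b=rect(P); print(nm,"blade dark",th,r,b.round(1).tolist())
# board
hsv=cv2.cvtColor(t,cv2.COLOR_BGR2HSV); print(hsv[300,150],hsv[305,165],hsv[250,210])
x0,y0,x1,y1=125,190,245,325
u=up(t,x0,y0,x1,y1,f); h=cv2.cvtColor(u,cv2.COLOR_BGR2HSV)
m=cv2.inRange(h,(8,50,60),(28,255,255)); m=cv2.morphologyEx(m,cv2.MORPH_OPEN,np.ones((9,9)))
c=big(m,0,0); hu=cv2.convexHull(c.astype(np.int32))[:,0,:]
P=np.array([ct.plane((p+0.5)/f-0.5+[x0,y0],.012) for p in hu]); r,b=rect(P); print("board",r,b.round(1).tolist())
# pin
q=(300+128/3.7,230+363/3.7); print("pin side",q,cs.plane(q,.049))
# bed corner top
for z in [(345,38),(392,68),(262,178)]:
    q=(130+z[0]/4.4,190+z[1]/4.4); print(z,ct.plane(q,.044))
E
```

```text
top blade dark 100.0 ((563.6461791992188, -51.18009567260742), (51.47951889038086, 75.19232177734375), 83.82621765136719) [[523.5, -72.69999694824219], [598.2999877929688, -80.80000305175781], [603.7999877929688, -29.600000381469727], [529.0, -21.5]]
side blade dark 105.0 ((569.385009765625, -47.97608947753906), (58.26840591430664, 81.9638442993164), 83.8633804321289) [[525.5, -72.5999984741211], [607.0, -81.30000305175781], [613.2000122070312, -23.399999618530273], [531.7999877929688, -14.600000381469727]]
[ 17  82 121] [ 17  83 132] [ 90   6 124]
board ((464.7440185546875, 212.20291137695312), (77.12362670898438, 261.3801574707031), 86.08737182617188) [[331.70001220703125, 182.60000610351562], [592.5, 164.8000030517578], [597.7999877929688, 241.8000030517578], [337.0, 259.6000061035156]]
pin side (334.5945945945946, 328.1081081081081) [0.56353287 0.20719561 0.049     ]
(345, 38) [0.59377278 0.21324318 0.044     ]
(392, 68) [0.58958365 0.1850307  0.044     ]
(262, 178) [0.51271314 0.21743172 0.044     ]
```

```bash
python3 - <<'E'
from bench import manip
from h import *
st=manip.get_state(); Rt,p=T(st); print(Rt.round(3))
c=Cam(manip.calibration("wrist")); print("cam in tool",(Rt.T@(c.o-p)).round(4)); print((Rt.T@c.R).round(3))
cc=manip.calibration("wrist"); r=Rt.T@c.R
for z in [-0.05,0.0,.05]: # points in tool frame: x=0
  for y in [-.06,-.04,0,.04,.06]:
    v=r.T@(np.array([0,y,z])-Rt.T@(c.o-p)); print(y,z,(cc['fx']*v[0]/v[2]+cc['cx']).round(),(cc['fy']*v[1]/v[2]+cc['cy']).round())
E
```

```text
[[-0.    -0.96   0.281]
 [-0.001  0.281  0.96 ]
 [-1.     0.    -0.001]]
cam in tool [-0.1788  0.0667  0.0014]
[[-0.    -0.231  0.973]
 [ 0.001 -0.973 -0.231]
 [ 1.     0.001  0.   ]]
-0.06 -0.05 219.0 391.0
-0.04 -0.05 217.0 357.0
0 -0.05 212.0 282.0
0.04 -0.05 206.0 200.0
0.06 -0.05 203.0 155.0
-0.06 0.0 315.0 391.0
-0.04 0.0 315.0 357.0
0 0.0 315.0 282.0
0.04 0.0 315.0 200.0
0.06 0.0 315.0 155.0
-0.06 0.05 412.0 391.0
-0.04 0.05 414.0 357.0
0 0.05 419.0 282.0
0.04 0.05 424.0 200.0
0.06 0.05 427.0 155.0
```

```bash
cat >> h.py <<'E'
def delta(st,target,yaw_y=None):
    Rt,p=T(st); d=Rt.T@(np.array(target)-p); out=d/0.25
    tw=None
    if yaw_y is not None:
        cur=np.degrees(np.arctan2(Rt[1,1],Rt[0,1])); tw=-(((yaw_y-cur)+180)%360-180)/45
    return out.round(4),tw
E
python3 - <<'E'
from bench import manip
from h import *
print(delta(manip.get_state(),[0.568,-0.052,0.17],173.8))
E
```

```text
(array([ 0.1415, -2.2389, -1.7604]), np.float64(-0.22485085064366533))
```

Request:
{"method": "servo_tool", "body": {
  "fingers": [-1, -1, -1, -1, -1, -1],
  "slide": [
    [0, -0.74, -0.58],
    [0, -0.74, -0.58],
    [0, -0.74, -0.58],
    [0, -0.74, -0.58],
    [0, -0.74, -0.58],
    [0, -0.74, -0.58]
  ],
  "twist": [0, 0, 0, 0, 0, 0]
}}

```text
time: 0.75
tcp_pos: [0.293, 0.3342, 0.2055]
ee_rot: [-0.994, 1.332, 0.994]
force: [-0.4, -0.2, -0.1]
gripper_width: 0.997
```

Request:
{"method": "servo_tool", "body": {
  "fingers": [-1, -1, -1, -1, -1, -1],
  "slide": [
    [0, -0.74, -0.58],
    [0, -0.74, -0.58],
    [0, -0.74, -0.58],
    [0, -0.74, -0.58],
    [0, -0.74, -0.58],
    [0, -0.74, -0.58]
  ],
  "twist": [0, 0, 0, 0, 0, 0]
}}

```text
time: 1.35
tcp_pos: [0.4297, 0.1435, 0.2052]
ee_rot: [-0.994, 1.332, 0.994]
force: [-0.0, 1.0, 0.4]
gripper_width: 1.0
```

```bash
python3 - <<'E'
from bench import manip
from h import *
print(delta(manip.get_state(),[0.568,-0.052,0.17],173.8))
E
```

```text
(array([ 0.1408, -0.7529, -0.5921]), np.float64(-0.22935594374020904))
```

Request:
{"method": "servo_tool", "body": {
  "fingers": [-1, -1, -1, -1, -1, -1, -1, -1],
  "slide": [
    [0.14, -0.753, -0.592],
    [0.14, -0.753, -0.592],
    [0.14, -0.753, -0.592],
    [0.14, -0.753, -0.592],
    [0.14, -0.753, -0.592],
    [0.14, -0.753, -0.592],
    [0.14, -0.753, -0.592],
    [0.14, -0.753, -0.592]
  ],
  "twist": [-0.229, -0.229, -0.229, -0.229, -0.229, -0.229, -0.229, -0.229]
}}

```text
time: 2.15
tcp_pos: [0.5669, -0.0477, 0.1706]
ee_rot: [-1.132, 1.256, 1.133]
force: [-0.1, 0.2, 0.9]
gripper_width: 1.001
```

```bash
python3 - <<'E'
from bench import manip
from h import *
import json
cal=manip.calibration("wrist"); im=manip.camera("wrist")[:,:,::-1]
cv2.imwrite("pics/c_w.png",im)
np.save("c_cal.npy",cal,allow_pickle=True)
st=manip.get_state(); Rt,p=T(st); print(p,Rt.round(3),st['qpos'])
E
```

```text
[ 0.56695952 -0.04769241  0.17085347] [[ 0.    -0.995  0.103]
 [ 0.     0.103  0.995]
 [-1.    -0.     0.   ]] [-1.48357000e-01  3.71054202e-01  1.50872394e+00  1.38421128e-04
  1.26145879e+00 -1.61600374e+00]
```

View pics/c_w.png

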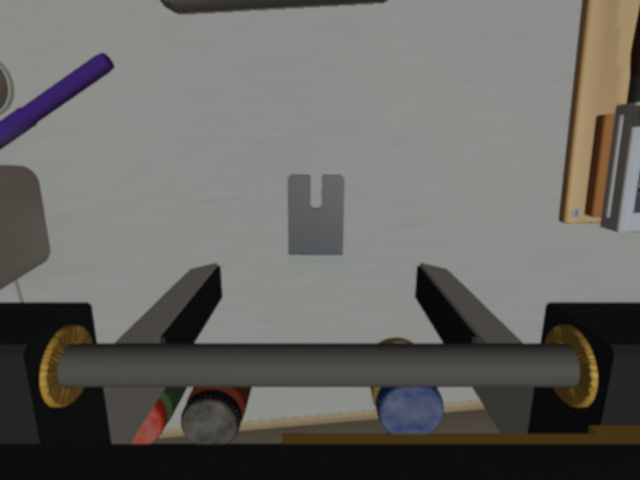

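```bash
cat >> h.py <<'E'
def bladerect(im,cam,box,z,f=8):
    x0,y0,x1,y1=box; u=cv2.resize(im[y0:y1,x0:x1],None,fx=f,fy=f,interpolation=cv2.INTER_CUBIC)
    g=cv2.cvtColor(u,cv2.COLOR_BGR2GRAY)
    th,m=cv2.threshold(g,0,255,cv2.THRESH_BINARY_INV+cv2.THRESH_OTSU)
    cn,_=cv2.findContours(m,cv2.RETR_EXTERNAL,cv2.CHAIN_APPROX_NONE); c=max(cn,key=cv2.contourArea)[:,0,:]
    P=np.array([cam.plane((p+0.5)/f-0.5+[x0,y0],z) for p in c])
    r=cv2.minAreaRect((P[:,:2]*1000).astype(np.float32)); return th,r,cv2.boxPoints(r),P
E
python3 - <<'E'
from h import *
cal=np.load("c_cal.npy",allow_pickle=True).item(); cam=Cam(cal)
im=cv2.imread("pics/c_w.png")
th,r,b,P=bladerect(im,cam,(265,150,370,268),.005); print(th,r,b.round(1).tolist())
E
```

```text
114.0 ((565.9412841796875, -48.618865966796875), (49.88303756713867, 73.33372497558594), 83.78792572021484) [[526.7999877929688, -69.4000015258789], [599.7000122070312, -77.4000015258789], [605.0999755859375, -27.799999237060547], [532.2000122070312, -19.899999618530273]]
```

```bash
python3 - <<'E'
from bench import manip
from h import *
st=manip.get_state();print(st['tcp_pos'],delta(st,[0.5705,-0.0492,0.002],173.8))
E
```

```text
[ 0.56695952 -0.04769241  0.17085347] (array([ 0.6754, -0.0145, -0.0046]), np.float64(0.0063899928074836986))
```

Request:
{"method": "servo_tool", "body": {
  "fingers": [-1, -1, -1, -1, -1, -1, -1],
  "slide": [
    [0.1, -0.014, -0.005],
    [0.3, -0.014, -0.005],
    [0.45, -0.014, -0.005],
    [0.55, -0.014, -0.005],
    [0.57, -0.014, -0.005],
    [0.57, -0.014, -0.005],
    [0.57, -0.014, -0.005]
  ],
  "twist": [0.006, 0.006, 0.006, 0.006, 0.006, 0.006, 0.006]
}}

```text
time: 2.9
tcp_pos: [0.5715, -0.0506, 0.0298]
ee_rot: [-1.13, 1.257, 1.127]
force: [0.3, -1.0, -0.9]
gripper_width: 1.001
```

```bash
python3 - <<'E'
from bench import manip
from h import *
st=manip.get_state();print(st['tcp_pos'],delta(st,[0.5705,-0.0492,0.002],173.8),st['force'])
E
```

```text
[ 0.57145602 -0.05064793  0.02984375] (array([0.1114, 0.0047, 0.0054]), np.float64(-0.0010687497893734923)) [ 0.29485382 -1.03165871 -0.89021457]
```

Request:
{"method": "servo_tool", "body": {
  "fingers": [-1, -1, -1, -1, 1, 1, 1, 1, 1, 1],
  "slide": [
    [0.06, 0.005, 0.005],
    [0.1, 0.005, 0.005],
    [0.112, 0.005, 0.005],
    [0.112, 0.005, 0.005],
    [0.112, 0.005, 0.005],
    [0.112, 0.005, 0.005],
    [0.112, 0.005, 0.005],
    [0.112, 0.005, 0.005],
    [0.112, 0.005, 0.005],
    [0.112, 0.005, 0.005]
  ],
  "twist": [0, 0, 0, 0, 0, 0, 0, 0, 0, 0]
}}

```text
time: 3.9
tcp_pos: [0.57, -0.0497, 0.0003]
ee_rot: [-1.129, 1.258, 1.127]
force: [-0.2, 0.3, 7.4]
gripper_width: 0.523
```

```bash
python3 - <<'E'
from bench import manip
from h import *
st=manip.get_state();print(st['tcp_pos'],delta(st,[0.5705,-0.0492,0.002],173.8),st['force'],st['gripper_width'])
E
```

```text
[ 5.69995297e-01 -4.97052787e-02  2.91445371e-04] (array([-0.0068, -0.0018,  0.0022]), np.float64(-0.001964675212323325)) [-0.18341658  0.33082567  7.35928337] 0.5233981142969619
```

Request:
{"method": "servo_tool", "body": {
  "fingers": [1, 1, 1, 1, 1, 1],
  "slide": [
    [-0.08, 0, 0],
    [-0.25, 0, 0],
    [-0.4, 0, 0],
    [-0.52, 0, 0],
    [-0.56, 0, 0],
    [-0.56, 0, 0]
  ],
  "twist": [0, 0, 0, 0, 0, 0]
}}

```text
time: 4.5
tcp_pos: [0.5698, -0.0496, 0.1402]
ee_rot: [-1.129, 1.258, 1.127]
force: [0.0, 0.5, -2.4]
gripper_width: 0.522
```

```bash
python3 - <<'E'
from bench import manip
from h import *
st=manip.get_state();print(st['tcp_pos'],delta(st,[0.5635+.025,0.2072-.0017,0.12],176.1),st['force'],st['gripper_width'])
E
```

```text
[ 0.56978108 -0.04964391  0.1402325 ] (array([0.0808, 0.0374, 1.0226]), np.float64(-0.05295479393927786)) [ 0.04860981  0.52326247 -2.36452059] 0.5220117148547402
```

Request:
{"method": "servo_tool", "body": {
  "fingers": [1, 1, 1, 1, 1, 1, 1, 1, 1, 1],
  "slide": [
    [0, 0.037, 0.1],
    [0, 0.037, 0.3],
    [0, 0.037, 0.5],
    [0, 0.037, 0.7],
    [0.04, 0.037, 0.85],
    [0.08, 0.037, 0.95],
    [0.08, 0.037, 1.0],
    [0.08, 0.037, 1.0],
    [0.08, 0.037, 1.0],
    [0.08, 0.037, 1.0]
  ],
  "twist": [-0.053, -0.053, -0.053, -0.053, -0.053, -0.053, -0.053, -0.053, -0.053, -0.053]
}}

```text
time: 5.5
tcp_pos: [0.5879, 0.1986, 0.1202]
ee_rot: [-1.158, 1.241, 1.158]
force: [-0.4, -0.3, -1.0]
gripper_width: 0.525
```

```bash
python3 - <<'E'
from bench import manip
from h import *
st=manip.get_state();print(st['tcp_pos'],delta(st,[0.5635+.025,0.2072-.0017,0.12],176.1),st['force'],st['gripper_width'])
np.save("d_cal.npy",manip.calibration("wrist"),allow_pickle=True)
for n in ["wrist","top","side"]: cv2.imwrite(f"pics/d_{n}.png",manip.camera(n)[:,:,::-1])
im=cv2.imread("pics/d_wrist.png"); cv2.imwrite("pics/d_wz.png",cv2.resize(im[60:300,220:420],None,fx=2.5,fy=2.5,interpolation=cv2.INTER_CUBIC))
E
```

```text
[0.58785946 0.19859226 0.12016579] (array([ 0.0007, -0.0006,  0.0277]), np.float64(-0.001701467553655473)) [-0.35631712 -0.2985784  -0.95047348] 0.5248738980863569
```

View pics/d_wrist.png

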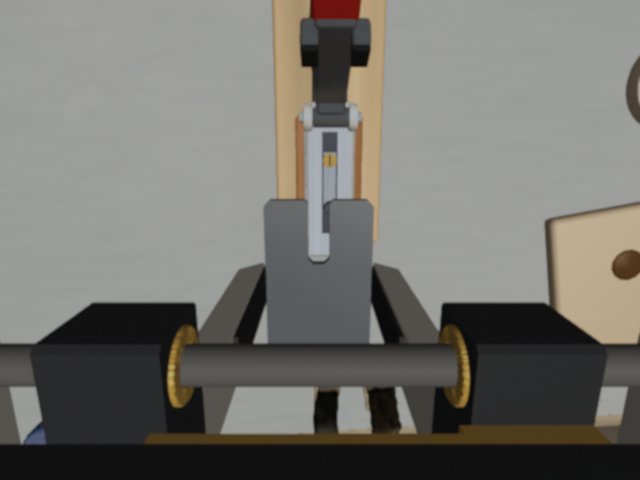

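View pics/d_wz.png

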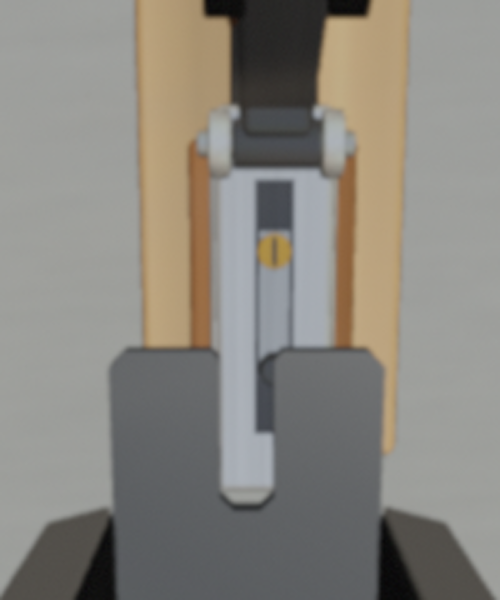

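View pics/d_side.png

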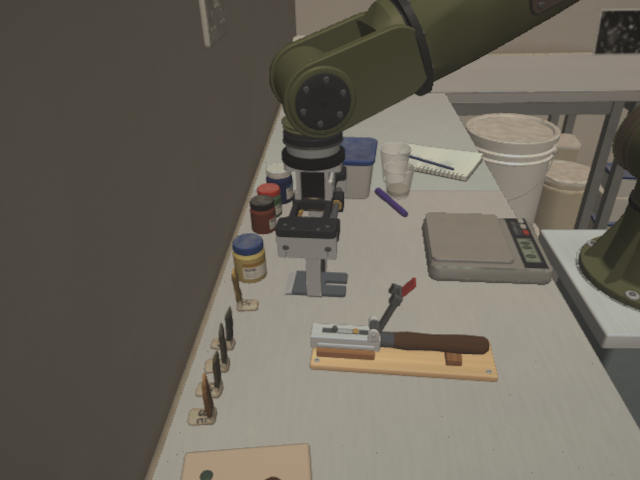

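```bash
python3 - <<'E'
from bench import manip
from h import *
cam=Cam(np.load("d_cal.npy",allow_pickle=True).item())
U=lambda x,y:((x+.5)/2.5-.5+220,(y+.5)/2.5-.5+60)
st=manip.get_state(); Rt,p=T(st)
def loc(q,z): 
    X=cam.plane(U(*q),z); return X.round(4),(Rt.T@(X-p)).round(4)
for nm,q,z in [("slotL",(256,200),.044),("slotR",(293,200),.044),("bedL",(220,200),.044),("bedR",(332,200),.044),("slotL2",(256,420),.044),("pinrear",(274,352),.05),("pin",(270,370),.052),("screw",(274,251),.044),
 ("bladeL",(111,400),.125),("bladeR",(383,400),.125),("bL2",(116,560),.125),("bR2",(379,560),.125),("nL",(219,440),.125),("nR",(275,440),.125),("nEnd",(247,506),.125),("rear",(247,348),.125),
 ("hingeL",(205,143),.054),("hingeR",(350,143),.054)]: print(nm,*loc(q,z))
E
```

```text
slotL [0.5217 0.207  0.044 ] [0.0763 0.0665 0.0034]
slotR [0.5224 0.2163 0.044 ] [0.0763 0.0666 0.0128]
bedL [0.5211 0.1979 0.044 ] [ 0.0763  0.0665 -0.0057]
bedR [0.5231 0.2262 0.044 ] [0.0763 0.0666 0.0226]
slotL2 [0.5786 0.2032 0.044 ] [0.0763 0.0096 0.0036]
pinrear [0.5598 0.209  0.05  ] [0.0703 0.0287 0.0081]
pin [0.564  0.2077 0.052 ] [0.0683 0.0244 0.007 ]
screw [0.5347 0.2108 0.044 ] [0.0763 0.0539 0.008 ]
bladeL [0.555  0.1777 0.125 ] [-0.0047  0.0313 -0.0235]
bladeR [0.5584 0.2268 0.125 ] [-0.0047  0.0313  0.0257]
bL2 [0.5856 0.1756 0.125 ] [-0.0047  0.0006 -0.0235]
bR2 [0.589  0.2249 0.125 ] [-0.0047  0.0006  0.0259]
nL [0.5638 0.1967 0.125 ] [-0.0047  0.0238 -0.004 ]
nR [0.5645 0.2069 0.125 ] [-0.0047  0.0239  0.0062]
nEnd [0.5767 0.2009 0.125 ] [-0.0047  0.0112  0.0011]
rear [0.5473 0.2029 0.125 ] [-0.0047  0.0408  0.0011]
hingeL [0.5076 0.1956 0.054 ] [ 0.0663  0.0798 -0.009 ]
hingeR [0.51   0.2303 0.054 ] [0.0663 0.0799 0.0258]
```

Request:
{"method": "servo_tool", "body": {
  "fingers": [1, 1, 1, 1, 1, 1, 1],
  "slide": [
    [0.05, 0.012, 0.028],
    [0.13, 0.012, 0.028],
    [0.2, 0.012, 0.028],
    [0.23, 0.012, 0.028],
    [0.24, 0.012, 0.028],
    [0.24, 0.012, 0.028],
    [0.24, 0.012, 0.028]
  ],
  "twist": [0, 0, 0, 0, 0, 0, 0]
}}

```text
time: 6.35
tcp_pos: [0.5855, 0.2073, 0.0607]
ee_rot: [-1.159, 1.239, 1.158]
force: [0.4, 0.2, -2.1]
gripper_width: 0.526
```

```bash
python3 - <<'E'
from bench import manip
from h import *
st=manip.get_state();print(st['tcp_pos'],st['force'],st['gripper_width'])
np.save("e_cal.npy",manip.calibration("wrist"),allow_pickle=True)
for n in ["wrist","side"]: cv2.imwrite(f"pics/e_{n}.png",manip.camera(n)[:,:,::-1])
im=cv2.imread("pics/e_wrist.png"); cv2.imwrite("pics/e_wz.png",cv2.resize(im[110:270,250:390],None,fx=3.7,fy=3.7,interpolation=cv2.INTER_CUBIC))
im=cv2.imread("pics/e_side.png"); cv2.imwrite("pics/e_sz.png",cv2.resize(im[260:390,290:450],None,fx=4.5,fy=4.5,interpolation=cv2.INTER_CUBIC))
E
```

```text
[0.58548946 0.20725655 0.06072696] [ 0.43920304  0.24018814 -2.08918895] 0.5259333939543052
```

View pics/e_wz.png

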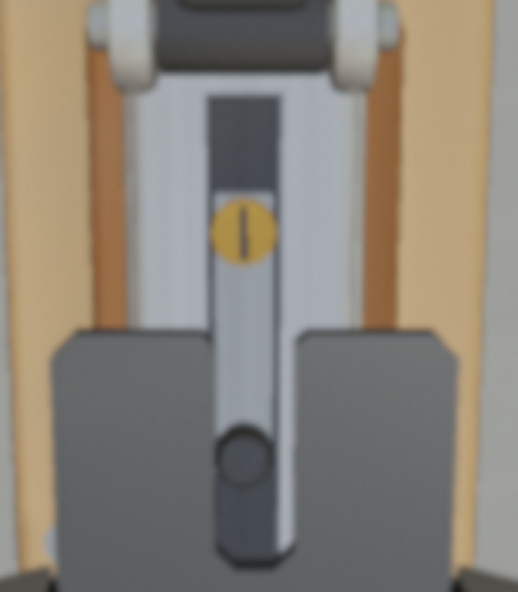

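View pics/e_sz.png

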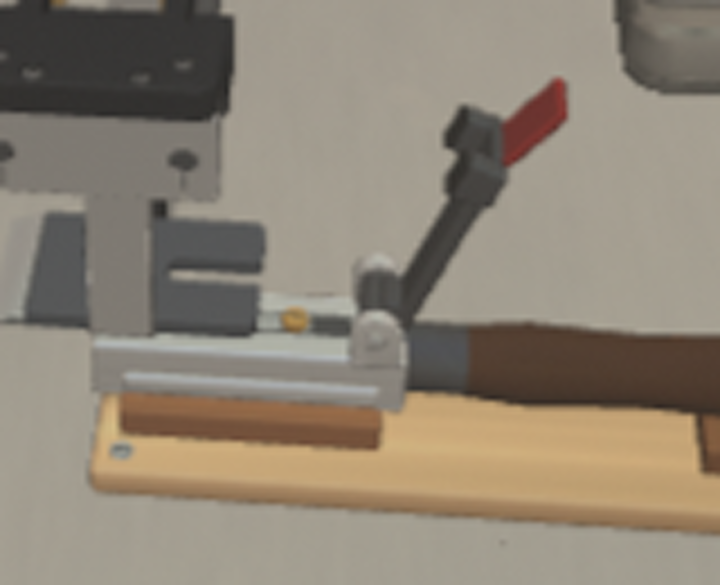

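The pin is a dark disc at zoom (244,460) inside the notch, whose edges are at columns 215 and 295. I'll work out the lateral offset with both heights.

```bash
python3 - <<'E'
from bench import manip
from h import *
cam=Cam(np.load("e_cal.npy",allow_pickle=True).item())
U=lambda x,y:((x+.5)/3.7-.5+250,(y+.5)/3.7-.5+110)
st=manip.get_state(); Rt,p=T(st)
zt=p[2]-.0003+.005
def loc(q,z): 
    X=cam.plane(U(*q),z); return X.round(4),(Rt.T@(X-p)*1000).round(1)
for nm,q,z in [("slotL",(208,150),.044),("slotR",(281,150),.044),("bedL",(133,200),.044),("bedR",(352,200),.044),("pinC",(244,460),.051),("pinL",(215,460),.049),("pinR",(274,460),.049),("pinrear",(244,423),.049),("screw",(244,231),.044),
 ("bladeL",(52,370),zt),("bladeR",(459,370),zt),("bL2",(58,560),zt),("bR2",(453,560),zt),("nL",(215,480),zt),("nR",(295,480),zt),("nL",(213,380),zt),("nR",(296,380),zt),("nEnd top",(255,556),zt),("rear",(255,328),zt),
 ("hingeL",(88,25),.054),("hingeR",(402,25),.054)]: print(nm,*loc(q,z))
E
```

```text
slotL [0.5238 0.2068 0.044 ] [16.6 61.5 -4.6]
slotR [0.5244 0.2164 0.044 ] [16.6 61.5  5. ]
bedL [0.5296 0.1964 0.044 ] [ 16.6  55.  -14.6]
bedR [0.5316 0.2254 0.044 ] [16.7 55.  14.5]
pinC [0.5643 0.2088 0.051 ] [ 9.7 21.2  0.2]
pinL [0.5646 0.2049 0.049 ] [11.7 20.7 -3.8]
pinR [0.5651 0.2128 0.049 ] [11.7 20.7  4.2]
pinrear [0.5597 0.2091 0.049 ] [11.7 25.8  0.2]
screw [0.5347 0.2108 0.044 ] [16.7 51.   0.2]
bladeL [0.5481 0.1866 0.0654] [ -4.8  35.9 -23.1]
bladeR [0.5514 0.236  0.0654] [-4.7 35.9 26.4]
bL2 [0.5722 0.185  0.0654] [ -4.7  11.7 -23.1]
bR2 [0.5755 0.2344 0.0654] [-4.7 11.8 26.5]
nL [0.5632 0.2054 0.0654] [-4.7 22.1 -3.3]
nR [0.5639 0.2152 0.0654] [-4.7 22.1  6.6]
nL [0.5506 0.2061 0.0654] [-4.7 34.7 -3.5]
nR [0.5513 0.2161 0.0654] [-4.7 34.7  6.6]
nEnd top [0.5733 0.2097 0.0654] [-4.7 12.3  1.6]
rear [0.5446 0.2116 0.0654] [-4.7 41.   1.6]
hingeL [0.5076 0.1936 0.054 ] [  6.6  76.8 -18.9]
hingeR [0.5102 0.232  0.054 ] [ 6.6 76.8 19.6]
```

Request:
{"method": "servo_tool", "body": {
  "fingers": [1, 1, 1, 1, 1, 1],
  "slide": [
    [0, 0, -0.0056],
    [0, 0, -0.0056],
    [0.015, 0, -0.0056],
    [0.03, 0, -0.0056],
    [0.03, 0, -0.0056],
    [0.03, 0, -0.0056]
  ],
  "twist": [0, 0, 0, 0, 0, 0]
}}

```text
time: 7.05
tcp_pos: [0.585, 0.2057, 0.0522]
ee_rot: [-1.159, 1.241, 1.159]
force: [-0.6, -1.2, -1.5]
gripper_width: 0.529
```

```bash
python3 - <<'E'
from bench import manip
from h import *
st=manip.get_state();print(st['tcp_pos'],st['force'],st['gripper_width'])
np.save("f_cal.npy",manip.calibration("wrist"),allow_pickle=True)
for n in ["wrist"]: cv2.imwrite(f"pics/f_{n}.png",manip.camera(n)[:,:,::-1])
im=cv2.imread("pics/f_wrist.png"); cv2.imwrite("pics/f_wz.png",cv2.resize(im[180:270,260:370],None,fx=6,fy=6,interpolation=cv2.INTER_CUBIC))
E
```

```text
[0.58496011 0.20569358 0.05224036] [-0.64882936 -1.17274249 -1.51920882] 0.5289314950713299
```

View pics/f_wz.png

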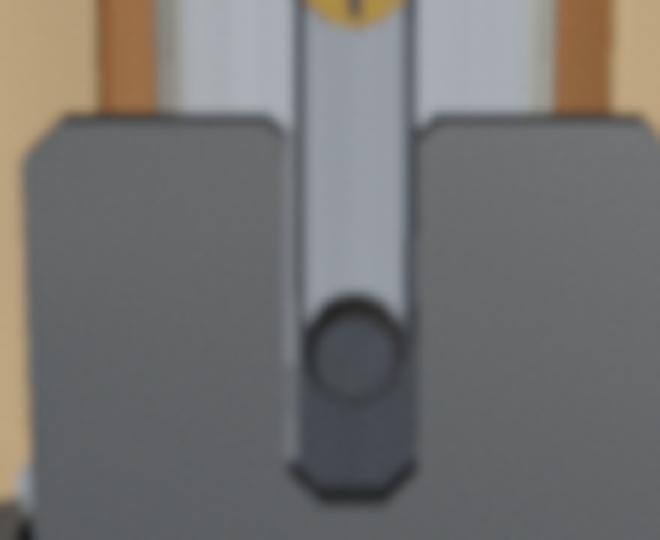

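Request:
{"method": "servo_tool", "body": {
  "fingers": [1, 1, 1, 1, 1, 1],
  "slide": [
    [0.01, 0, 0],
    [0.018, 0, 0],
    [0.024, 0, 0],
    [0.026, 0, 0],
    [0.026, 0, 0],
    [0.026, 0, 0]
  ],
  "twist": [0, 0, 0, 0, 0, 0]
}}

```text
time: 7.7
tcp_pos: [0.5851, 0.2057, 0.046]
ee_rot: [-1.159, 1.241, 1.159]
force: [-0.0, 0.2, -1.6]
gripper_width: 0.523
```

Request:
{"method": "servo_tool", "body": {
  "fingers": [1, 1],
  "slide": [
    [0.003, 0, 0],
    [0.003, 0, 0]
  ],
  "twist": [0, 0]
}}

```text
time: 7.9
tcp_pos: [0.585, 0.2057, 0.0452]
ee_rot: [-1.159, 1.241, 1.159]
force: [-0.3, -0.1, -1.7]
gripper_width: 0.527
```

Request:
{"method": "servo_tool", "body": {
  "fingers": [1, 1, 1],
  "slide": [
    [0.002, 0, 0],
    [0.004, 0, 0],
    [0.004, 0, 0]
  ],
  "twist": [0, 0, 0]
}}

```text
time: 8.2
tcp_pos: [0.585, 0.2057, 0.0443]
ee_rot: [-1.159, 1.241, 1.159]
force: [-0.4, -0.0, 0.4]
gripper_width: 0.524
```

Request:
{"method": "servo_tool", "body": {
  "fingers": [1, 1],
  "slide": [
    [0.001, 0, 0],
    [0.001, 0, 0]
  ],
  "twist": [0, 0]
}}

```text
time: 8.4
tcp_pos: [0.5851, 0.2057, 0.0443]
ee_rot: [-1.159, 1.24, 1.159]
force: [-2.8, -1.0, 4.7]
gripper_width: 0.526
```

```bash
python3 - <<'E'
from bench import manip
from h import *
st=manip.get_state();print(st['tcp_pos'],st['force'],st['gripper_width'])
for n in ["wrist","side"]: cv2.imwrite(f"pics/g_{n}.png",manip.camera(n)[:,:,::-1])
im=cv2.imread("pics/g_wrist.png"); a=cv2.resize(im[170:270,260:370],None,fx=3.6,fy=3.6,interpolation=cv2.INTER_CUBIC)
im=cv2.imread("pics/g_side.png"); b=cv2.resize(im[290:370,290:390],None,fx=4,fy=4.5,interpolation=cv2.INTER_CUBIC)
cv2.imwrite("pics/g.png",np.hstack([a,b]))
E
```

```text
[0.58509616 0.20572351 0.04429586] [-2.8335923  -1.0453284   4.73767563] 0.5259309430005242
```

View pics/g.png

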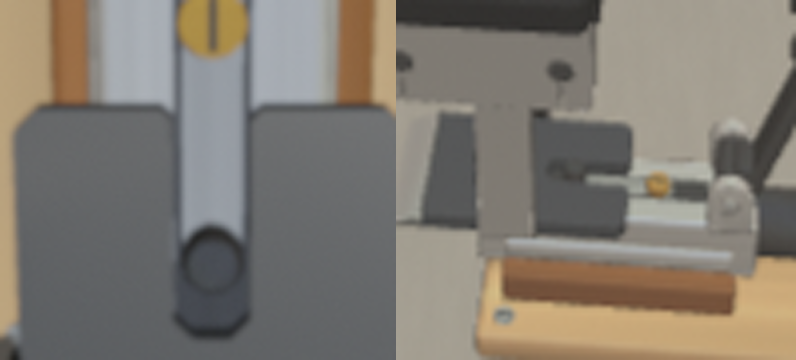

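Request:
{"method": "servo_tool", "body": {
  "fingers": [1, 1, 1, 1, 1, 1],
  "slide": [
    [-0.0005, 0.002, 0],
    [-0.0005, 0.006, 0],
    [-0.0005, 0.01, 0],
    [-0.0005, 0.013, 0],
    [-0.0005, 0.014, 0],
    [-0.0005, 0.014, 0]
  ],
  "twist": [0, 0, 0, 0, 0, 0]
}}

```text
time: 9.1
tcp_pos: [0.5817, 0.206, 0.0443]
ee_rot: [-1.159, 1.24, 1.159]
force: [2.1, 0.1, 4.1]
gripper_width: 0.522
```

```bash
python3 - <<'E'
from bench import manip
from h import *
st=manip.get_state();Rt,p=T(st);print(p,(Rt.T@st['force']).round(2))
for n in ["wrist"]: cv2.imwrite(f"pics/i_{n}.png",manip.camera(n)[:,:,::-1])
im=cv2.imread("pics/i_wrist.png"); cv2.imwrite("pics/i.png",cv2.resize(im[170:270,270:370],None,fx=5.5,fy=5.5,interpolation=cv2.INTER_CUBIC))
st=manip.get_state();Rt,p=T(st);print(p,(Rt.T@st['force']).round(2))
E
```

```text
[0.58167176 0.20601212 0.04425156] [-4.13 -2.1   0.27]
[0.58168329 0.20600917 0.04429777] [-5.09 -1.97  0.15]
```

View pics/i.png

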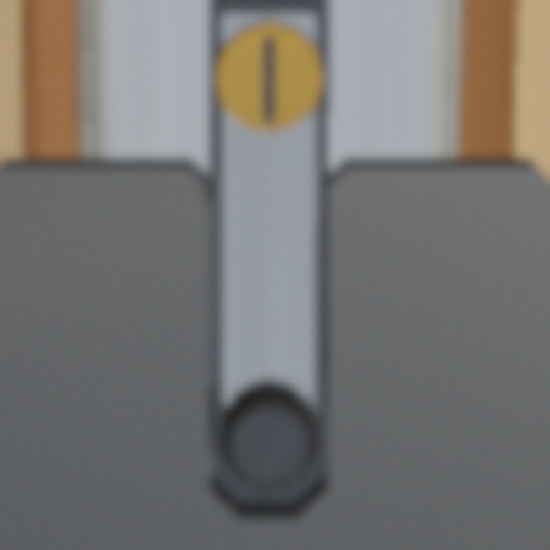

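Request:
{"method": "servo_tool", "body": {
  "fingers": [1, 1, 1],
  "slide": [
    [-0.0005, 0.001, 0],
    [-0.0005, 0.002, 0],
    [-0.0005, 0.0025, 0]
  ],
  "twist": [0, 0, 0]
}}

```text
time: 9.45
tcp_pos: [0.581, 0.206, 0.0443]
ee_rot: [-1.159, 1.24, 1.159]
force: [3.5, 0.1, 4.1]
gripper_width: 0.525
```

Request:
{"method": "servo_tool", "body": {
  "fingers": [1, 1],
  "slide": [
    [0, 0.001, 0],
    [0, 0.001, 0]
  ],
  "twist": [0, 0]
}}

```text
time: 9.65
tcp_pos: [0.5807, 0.206, 0.0443]
ee_rot: [-1.159, 1.24, 1.159]
force: [3.4, -0.3, 4.4]
gripper_width: 0.525
```

Request:
{"method": "servo_tool", "body": {
  "fingers": [1, 1],
  "slide": [
    [0, 0.0006, 0],
    [0, 0.0006, 0]
  ],
  "twist": [0, 0]
}}

```text
time: 9.85
tcp_pos: [0.5806, 0.206, 0.0443]
ee_rot: [-1.159, 1.24, 1.159]
force: [2.9, 0.2, 4.2]
gripper_width: 0.525
```

Request:
{"method": "servo_tool", "body": {
  "fingers": [1, 1],
  "slide": [
    [0, 0.0006, 0],
    [0, 0.0006, 0]
  ],
  "twist": [0, 0]
}}

```text
time: 10.05
tcp_pos: [0.5804, 0.206, 0.0443]
ee_rot: [-1.159, 1.24, 1.159]
force: [3.2, -0.6, 4.8]
gripper_width: 0.525
```

Request:
{"method": "servo_tool", "body": {
  "fingers": [1, 1],
  "slide": [
    [0, 0.0006, 0],
    [0, 0.0006, 0]
  ],
  "twist": [0, 0]
}}

```text
time: 10.25
tcp_pos: [0.5803, 0.206, 0.0443]
ee_rot: [-1.159, 1.24, 1.159]
force: [3.2, -0.7, 6.0]
gripper_width: 0.524
```

```bash
python3 - <<'E'
from bench import manip
from h import *
st=manip.get_state();Rt,p=T(st);print(p,(Rt.T@st['force']).round(2))
for n in ["wrist"]: cv2.imwrite(f"pics/j_{n}.png",manip.camera(n)[:,:,::-1])
im=cv2.imread("pics/j_wrist.png"); cv2.imwrite("pics/j.png",cv2.resize(im[200:270,285:355],None,fx=8,fy=8,interpolation=cv2.INTER_CUBIC))
E
```

```text
[0.58025029 0.20601615 0.04425911] [-5.98 -3.19 -0.44]
```

View pics/j.png

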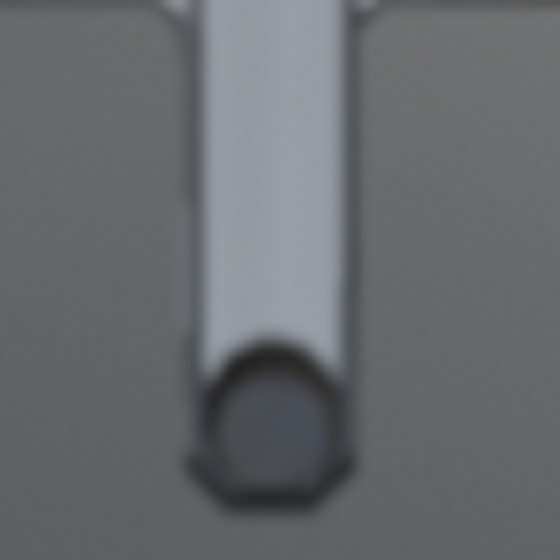

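Request:
{"method": "servo_tool", "body": {
  "fingers": [1, 1],
  "slide": [
    [-0.0006, 0.0006, 0],
    [-0.0006, 0.001, 0]
  ],
  "twist": [0, 0]
}}

```text
time: 10.5
tcp_pos: [0.5799, 0.206, 0.0443]
ee_rot: [-1.159, 1.241, 1.159]
force: [2.7, 0.3, 3.5]
gripper_width: 0.524
```

Request:
{"method": "servo_tool", "body": {
  "fingers": [1, 1],
  "slide": [
    [0, 0.0006, 0],
    [0, 0.0006, 0]
  ],
  "twist": [0, 0]
}}

```text
time: 10.7
tcp_pos: [0.5797, 0.2061, 0.0443]
ee_rot: [-1.159, 1.241, 1.159]
force: [2.8, -0.6, 4.1]
gripper_width: 0.526
```

Request:
{"method": "servo_tool", "body": {
  "fingers": [1, 1],
  "slide": [
    [0, 0.0006, 0],
    [0, 0.0006, 0]
  ],
  "twist": [0, 0]
}}

```text
time: 10.9
tcp_pos: [0.5796, 0.2061, 0.0443]
ee_rot: [-1.159, 1.241, 1.159]
force: [2.2, -0.5, 2.6]
gripper_width: 0.524
```

Request:
{"method": "servo_tool", "body": {
  "fingers": [1, 1],
  "slide": [
    [0, 0.0006, 0],
    [0, 0.0006, 0]
  ],
  "twist": [0, 0]
}}

```text
time: 11.1
tcp_pos: [0.5794, 0.2061, 0.0443]
ee_rot: [-1.159, 1.241, 1.159]
force: [3.3, -0.4, 4.2]
gripper_width: 0.526
```

Request:
{"method": "servo_tool", "body": {
  "fingers": [1, 1],
  "slide": [
    [0, 0.0006, 0],
    [0, 0.0006, 0]
  ],
  "twist": [0, 0]
}}

```text
time: 11.3
tcp_pos: [0.5793, 0.2061, 0.0443]
ee_rot: [-1.159, 1.241, 1.159]
force: [2.5, 0.0, 3.4]
gripper_width: 0.526
```

```bash
python3 - <<'E'
from bench import manip
from h import *
for k in range(3):
    st=manip.get_state();Rt,p=T(st);print(p.round(5),(Rt.T@st['force']).round(2))
    im=manip.camera("wrist")[:,:,::-1]
cv2.imwrite("pics/k_w.png",im)
cv2.imwrite("pics/k.png",cv2.resize(im[200:270,285:355],None,fx=8,fy=8,interpolation=cv2.INTER_CUBIC))
E
```

```text
[0.57929 0.20607 0.04428] [-3.36 -2.5   0.19]
[0.57929 0.20607 0.04429] [-2.21 -3.18 -0.24]
[0.57929 0.20606 0.04427] [-3.74 -1.88 -0.05]
```

View pics/k.png

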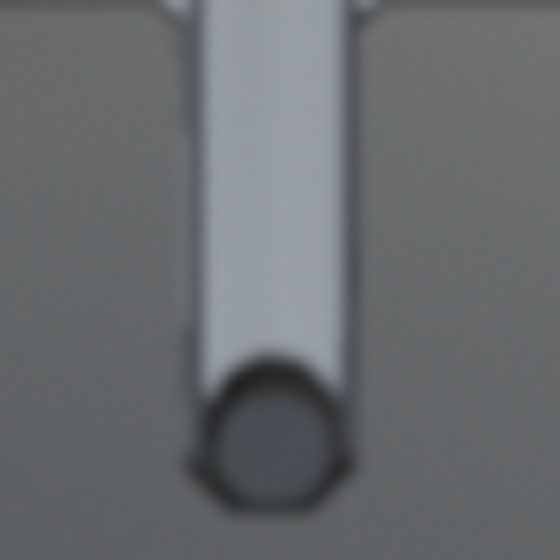

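Request:
{"method": "servo_tool", "body": {
  "fingers": [1, 1],
  "slide": [
    [0, 0.0006, 0],
    [0, 0.0006, 0]
  ],
  "twist": [0, 0]
}}

```text
time: 11.65
tcp_pos: [0.5792, 0.2061, 0.0443]
ee_rot: [-1.159, 1.241, 1.159]
force: [0.7, 0.2, 3.9]
gripper_width: 0.529
```

Request:
{"method": "servo_tool", "body": {
  "fingers": [1, 1],
  "slide": [
    [0, 0.0004, 0],
    [0, 0.0004, 0]
  ],
  "twist": [0, 0]
}}

```text
time: 11.85
tcp_pos: [0.579, 0.2061, 0.0443]
ee_rot: [-1.159, 1.241, 1.159]
force: [1.7, -0.7, 2.6]
gripper_width: 0.525
```

Request:
{"method": "servo_tool", "body": {
  "fingers": [1, 1],
  "slide": [
    [0, 0.0004, 0],
    [0, 0.0004, 0]
  ],
  "twist": [0, 0]
}}

```text
time: 12.05
tcp_pos: [0.5789, 0.2061, 0.0443]
ee_rot: [-1.159, 1.241, 1.159]
force: [2.1, 0.2, 3.9]
gripper_width: 0.524
```

Request:
{"method": "servo_tool", "body": {
  "fingers": [1, 1],
  "slide": [
    [0, 0.0004, 0],
    [0, 0.0004, 0]
  ],
  "twist": [0, 0]
}}

```text
time: 12.25
tcp_pos: [0.5789, 0.2061, 0.0443]
ee_rot: [-1.159, 1.241, 1.159]
force: [2.7, -0.3, 2.6]
gripper_width: 0.526
```

Request:
{"method": "servo_tool", "body": {
  "fingers": [1, 1],
  "slide": [
    [0, 0.0004, 0],
    [0, 0.0004, 0]
  ],
  "twist": [0, 0]
}}

```text
time: 12.45
tcp_pos: [0.5788, 0.2061, 0.0443]
ee_rot: [-1.159, 1.241, 1.159]
force: [2.7, 0.3, 3.0]
gripper_width: 0.528
```

```bash
python3 - <<'E'
from bench import manip
from h import *
for k in range(3):
    st=manip.get_state();Rt,p=T(st);print(p.round(5),(Rt.T@st['force']).round(2))
    im=manip.camera("wrist")[:,:,::-1]
cv2.imwrite("pics/l_w.png",im)
cv2.imwrite("pics/l.png",cv2.resize(im[200:270,285:355],None,fx=8,fy=8,interpolation=cv2.INTER_CUBIC))
E
```

```text
[0.57877 0.20611 0.04431] [-3.03 -2.66  0.53]
[0.57875 0.20613 0.04428] [-1.91 -1.56  0.57]
[0.57874 0.20611 0.04429] [-2.84 -2.71  0.58]
```

View pics/l.png

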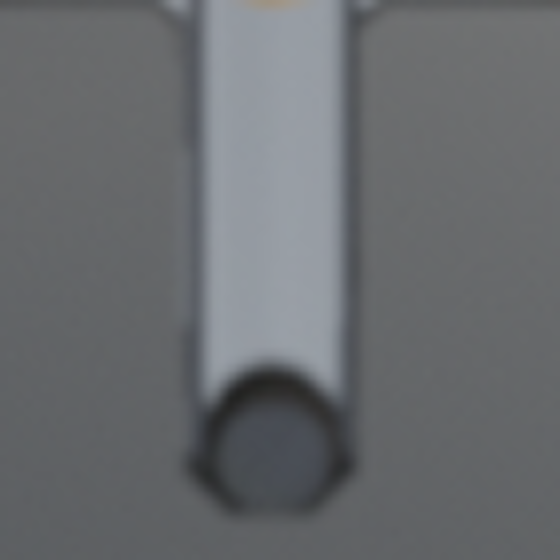

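Request:
{"method": "servo_tool", "body": {
  "fingers": [1, 1],
  "slide": [
    [0, 0.0004, 0],
    [0, 0.0004, 0]
  ],
  "twist": [0, 0]
}}

```text
time: 12.8
tcp_pos: [0.5787, 0.2062, 0.0443]
ee_rot: [-1.159, 1.241, 1.159]
force: [0.9, -0.4, 2.1]
gripper_width: 0.528
```

Request:
{"method": "servo_tool", "body": {
  "fingers": [1, 1],
  "slide": [
    [0, 0.0004, 0],
    [0, 0.0004, 0]
  ],
  "twist": [0, 0]
}}

```text
time: 13.0
tcp_pos: [0.5786, 0.2061, 0.0443]
ee_rot: [-1.159, 1.241, 1.159]
force: [1.5, -0.7, 1.2]
gripper_width: 0.523
```

Request:
{"method": "servo_tool", "body": {
  "fingers": [1, 1],
  "slide": [
    [0, 0.0004, 0],
    [0, 0.0004, 0]
  ],
  "twist": [0, 0]
}}

```text
time: 13.2
tcp_pos: [0.5785, 0.2061, 0.0443]
ee_rot: [-1.159, 1.241, 1.159]
force: [2.8, -1.2, 1.3]
gripper_width: 0.525
```

Request:
{"method": "servo_tool", "body": {
  "fingers": [1, 1],
  "slide": [
    [0, 0.0004, 0],
    [0, 0.0004, 0]
  ],
  "twist": [0, 0]
}}

```text
time: 13.4
tcp_pos: [0.5785, 0.2061, 0.0443]
ee_rot: [-1.159, 1.241, 1.159]
force: [2.9, 0.6, 0.4]
gripper_width: 0.527
```

Request:
{"method": "servo_tool", "body": {
  "fingers": [1, 1],
  "slide": [
    [0, 0.0004, 0],
    [0, 0.0004, 0]
  ],
  "twist": [0, 0]
}}

```text
time: 13.6
tcp_pos: [0.5784, 0.2061, 0.0443]
ee_rot: [-1.159, 1.24, 1.159]
force: [3.0, 0.8, -0.8]
gripper_width: 0.524
```

```bash
python3 - <<'E'
from bench import manip
from h import *
for k in range(3):
    st=manip.get_state();Rt,p=T(st);print(p.round(5),(Rt.T@st['force']).round(2))
    im=manip.camera("wrist")[:,:,::-1]
cv2.imwrite("pics/m_w.png",im)
cv2.imwrite("pics/m.png",cv2.resize(im[200:270,285:355],None,fx=8,fy=8,interpolation=cv2.INTER_CUBIC))
E
```

```text
[0.57838 0.20612 0.04429] [ 0.8  -2.92  1.01]
[0.57837 0.20614 0.04432] [ 0.82 -3.84 -0.23]
[0.57839 0.20613 0.04433] [ 0.24 -3.33  0.41]
```

View pics/m.png

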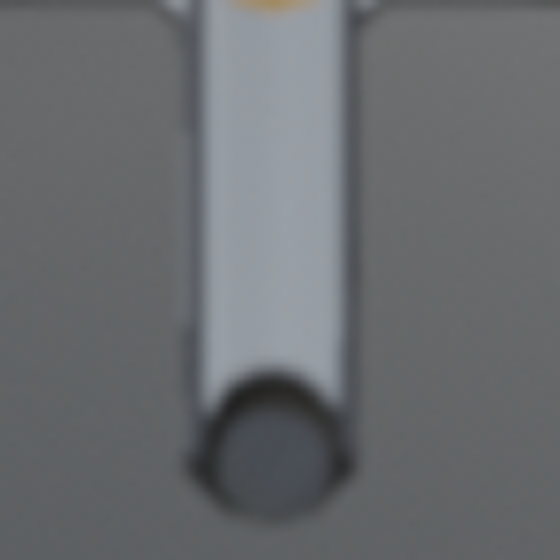

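Request:
{"method": "servo_tool", "body": {
  "fingers": [1, 1, 1],
  "slide": [
    [0, 0.0004, 0],
    [0, 0.0004, 0],
    [0, 0.0004, 0]
  ],
  "twist": [0, 0, 0]
}}

```text
time: 14.05
tcp_pos: [0.5783, 0.2061, 0.0443]
ee_rot: [-1.159, 1.241, 1.159]
force: [5.6, -0.4, -1.3]
gripper_width: 0.525
```

```bash
python3 - <<'E'
from bench import manip
from h import *
for k in range(4):
    st=manip.get_state();Rt,p=T(st);print(p.round(5),(Rt.T@st['force']).round(2))
    im=manip.camera("side")[:,:,::-1]
cv2.imwrite("pics/n_side.png",im)
E
```

```text
[0.57827 0.20614 0.04427] [ 1.33 -5.57 -0.04]
[0.57826 0.20616 0.04433] [ 1.92 -5.16 -0.03]
[0.5783  0.20614 0.04435] [ 1.49 -4.29 -0.71]
[0.57829 0.20614 0.04432] [ 1.62 -4.74  0.56]
```

Bearing on the pin is felt: 5 N horizontal with almost no bed load, and the pin looks flush with the notch end. Releasing.

Request:
{"method": "servo_tool", "body": {
  "fingers": [-0.45, -0.45, -0.45, -0.45, -0.45],
  "slide": [
    [0, 0, 0],
    [0, 0, 0],
    [0, 0, 0],
    [0, 0, 0],
    [0, 0, 0]
  ],
  "twist": [0, 0, 0, 0, 0]
}}

```text
time: 14.75
tcp_pos: [0.5781, 0.2062, 0.0443]
ee_rot: [-1.159, 1.241, 1.159]
force: [0.4, 0.4, 0.6]
gripper_width: 0.725
```

```bash
python3 - <<'E'
from bench import manip
from h import *
st=manip.get_state();Rt,p=T(st);print(p.round(5),(Rt.T@st['force']).round(2),st['gripper_width'])
im=manip.camera("wrist")[:,:,::-1]
cv2.imwrite("pics/o.png",cv2.resize(im[120:300,220:420],None,fx=3.2,fy=3.2,interpolation=cv2.INTER_CUBIC))
E
```

```text
[0.57808 0.20617 0.04428] [-0.57 -0.4   0.42] 0.7253865702754861
```

View pics/o.png

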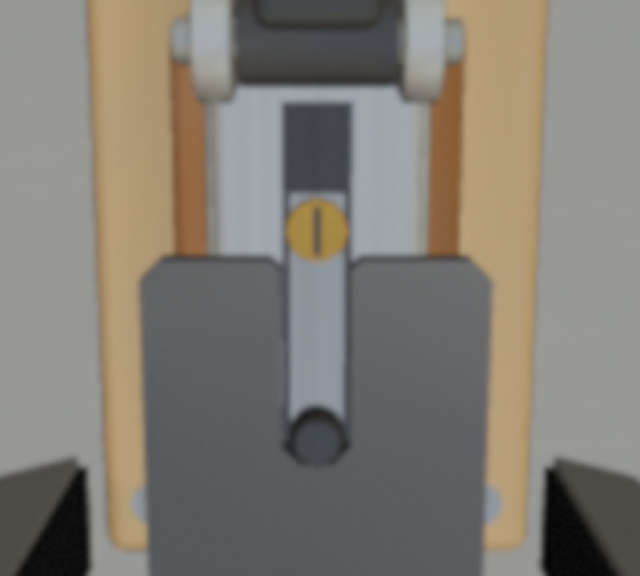

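Blade is seated square with the pin at the end of the notch at zoom (317,440), and the fingers are clear. Now lift up and move behind the lever.

Request:
{"method": "servo_tool", "body": {
  "fingers": [-0.45, -0.45, -0.45, -0.45, -0.45, -0.45, 1, 1],
  "slide": [
    [-0.04, 0, 0],
    [-0.12, 0, 0],
    [-0.28, 0, 0],
    [-0.45, 0, 0],
    [-0.6, 0, 0],
    [-0.64, 0, 0],
    [-0.64, 0, 0],
    [-0.64, 0, 0]
  ],
  "twist": [0, 0, 0, 0, 0, 0, 0, 0]
}}

```text
time: 15.6
tcp_pos: [0.5777, 0.2061, 0.2032]
ee_rot: [-1.159, 1.242, 1.16]
force: [0.4, -0.1, -1.5]
gripper_width: 0.591
```

```bash
cat >> h.py <<'E'
YAW=np.radians(-3.9); EX=np.array([np.cos(YAW),np.sin(YAW)]); EY=np.array([-np.sin(YAW),np.cos(YAW)]); O=np.array([.5089,.2128])+.058*EX
def w2s(X): d=np.array(X[:2])-O; return np.array([d@EX,d@EY,X[2]])
def s2w(S): return np.r_[O+S[0]*EX+S[1]*EY,S[2]]
E
python3 - <<'E'
from bench import manip
from h import *
im=manip.camera("side")[:,:,::-1]; cv2.imwrite("pics/p_side.png",im)
im=manip.camera("top")[:,:,::-1]; cv2.imwrite("pics/p_top.png",im)
st=manip.get_state(); print(st['tcp_pos'],w2s(st['tcp_pos']),O, delta(st,s2w([-.135,0,.2]),176.1))
h=cv2.imread("pics/a_side.png"); t=cv2.imread("pics/a_top.png")
cs=Cam(manip.calibration("side")); ct=Cam(manip.calibration("top"))
def red(im):
    hs=cv2.cvtColor(im,cv2.COLOR_BGR2HSV); m=cv2.inRange(hs,(0,130,40),(8,255,255))|cv2.inRange(hs,(172,130,40),(180,255,255)); return m
ms=red(h)[270:310,380:430]; mt=red(t)[225:260,150:190]
for m,o in ((ms,(380,270)),(mt,(150,225))):
    ys,xs=np.nonzero(m); print(len(xs),xs.mean()+o[0],ys.mean()+o[1],xs.min()+o[0],xs.max()+o[0],ys.min()+o[1],ys.max()+o[1])
ys,xs=np.nonzero(ms);a=(xs.mean()+380,ys.mean()+270)
ys,xs=np.nonzero(mt);b=(xs.mean()+150,ys.mean()+225)
X,e=tri([cs.ray(a),ct.ray(b)]); print(X,e,w2s(X))
E
```

```text
[0.57766821 0.20599871 0.20260556] [ 0.01107155 -0.00210825  0.20260556] [0.56676569 0.20885511] (array([0.0119, 0.5843, 0.0084]), np.float64(-1.892012173748804e-05))
116 408.62931034482756 286.6551724137931 402 415 278 295
49 172.0612244897959 241.69387755102042 167 177 238 245
[0.46365966 0.21331992 0.12927665] [np.float64(0.00018313847843975565), np.float64(0.00018313847843977207)] [-0.10317094 -0.00255832  0.12927665]
```

Request:
{"method": "servo_tool", "body": {
  "fingers": [1, 1, 1, 1, 1, 1, 1, 1],
  "slide": [
    [0, 0.1, 0],
    [0, 0.25, 0.005],
    [0, 0.4, 0.005],
    [0, 0.52, 0.005],
    [0, 0.57, 0.005],
    [0, 0.58, 0.005],
    [0, 0.58, 0.005],
    [0, 0.58, 0.005]
  ],
  "twist": [0, 0, 0, 0, 0, 0, 0, 0]
}}

```text
time: 16.5
tcp_pos: [0.4345, 0.2172, 0.204]
ee_rot: [-1.159, 1.241, 1.159]
force: [-0.1, 0.9, -0.6]
gripper_width: 0.006
```

Request:
{"method": "servo_tool", "body": {
  "fingers": [1, 1, 1, 1, 1],
  "slide": [
    [0.08, 0, 0],
    [0.2, 0, 0],
    [0.3, 0, 0],
    [0.32, 0, 0],
    [0.32, 0, 0]
  ],
  "twist": [0, 0, 0, 0, 0]
}}

```text
time: 17.0
tcp_pos: [0.434, 0.2171, 0.124]
ee_rot: [-1.158, 1.242, 1.159]
force: [0.6, 1.1, 1.1]
gripper_width: 0.007
```

```bash
python3 - <<'E'
from bench import manip
from h import *
st=manip.get_state(); print(w2s(st['tcp_pos']),st['force'],st['gripper_width'])
im=manip.camera("side")[:,:,::-1]; im2=manip.camera("wrist")[:,:,::-1]
cv2.imwrite("pics/q.png",np.hstack([cv2.resize(im[180:390,300:500],None,fx=2,fy=2),cv2.resize(im2,(400,420))]))
E
```

```text
[-0.13304348 -0.00081668  0.12401896] [0.64825171 1.06519511 1.06256337] 0.007140807274611738
```

View pics/q.png

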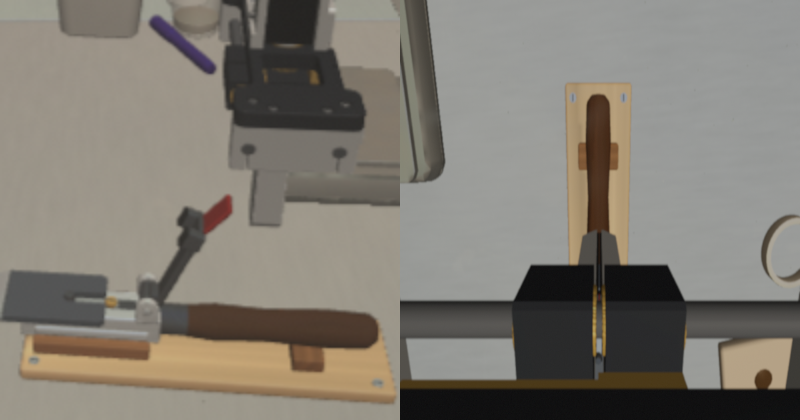

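Request:
{"method": "servo_tool", "body": {
  "fingers": [1, 1, 1, 1, 1, 1, 1, 1],
  "slide": [
    [0, -0.05, 0],
    [0, -0.1, 0],
    [0, -0.15, 0],
    [0, -0.2, 0],
    [0, -0.25, 0],
    [0, -0.29, 0],
    [0, -0.31, 0],
    [0, -0.31, 0]
  ],
  "twist": [0, 0, 0, 0, 0, 0, 0, 0]
}}

```text
time: 17.9
tcp_pos: [0.5115, 0.2118, 0.1242]
ee_rot: [-1.159, 1.241, 1.159]
force: [-0.8, -0.6, -0.2]
gripper_width: 0.004
```

```bash
python3 - <<'E'
from bench import manip
from h import *
st=manip.get_state(); print(w2s(st['tcp_pos']),st['force'],st['gripper_width'])
im=manip.camera("side")[:,:,::-1]
cv2.imwrite("pics/r.png",cv2.resize(im[180:390,300:500],None,fx=2.8,fy=2.8))
E
```

```text
[-0.05529745 -0.00077371  0.1241531 ] [-0.84493647 -0.60952935 -0.24586217] 0.004387133343221796
```

View pics/r.png

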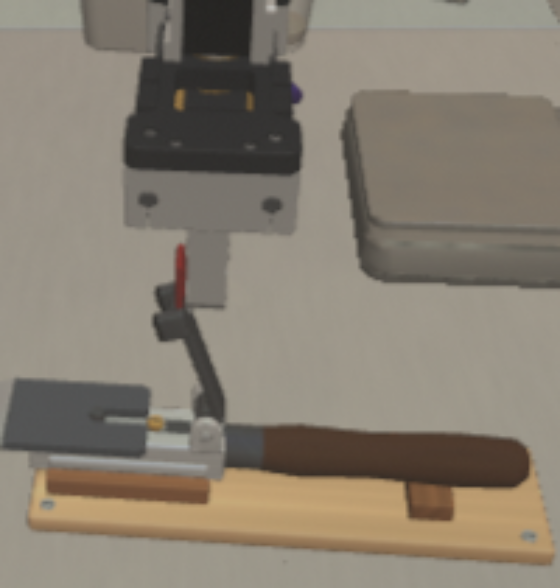

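Request:
{"method": "servo_tool", "body": {
  "fingers": [1, 1, 1, 1, 1, 1, 1, 1, 1],
  "slide": [
    [0.004, -0.036, 0],
    [0.012, -0.073, 0],
    [0.027, -0.105, 0],
    [0.048, -0.135, 0],
    [0.073, -0.163, 0],
    [0.1, -0.187, 0],
    [0.13, -0.207, 0],
    [0.16, -0.222, 0],
    [0.163, -0.224, 0]
  ],
  "twist": [0, 0, 0, 0, 0, 0, 0, 0, 0]
}}

```text
time: 18.85
tcp_pos: [0.5673, 0.208, 0.0827]
ee_rot: [-1.159, 1.241, 1.159]
force: [-1.0, 0.5, -0.3]
gripper_width: 0.008
```

```bash
python3 - <<'E'
from bench import manip
from h import *
st=manip.get_state(); print(w2s(st['tcp_pos']),st['force'],st['gripper_width'])
im=manip.camera("side")[:,:,::-1]
cv2.imwrite("pics/s.png",cv2.resize(im[220:390,290:460],None,fx=3.3,fy=3.3,interpolation=cv2.INTER_CUBIC))
E
```

```text
[ 0.00054511 -0.00079828  0.08265515] [-1.04763014  0.49636453 -0.34185977] 0.007827917319690797
```

View pics/s.png

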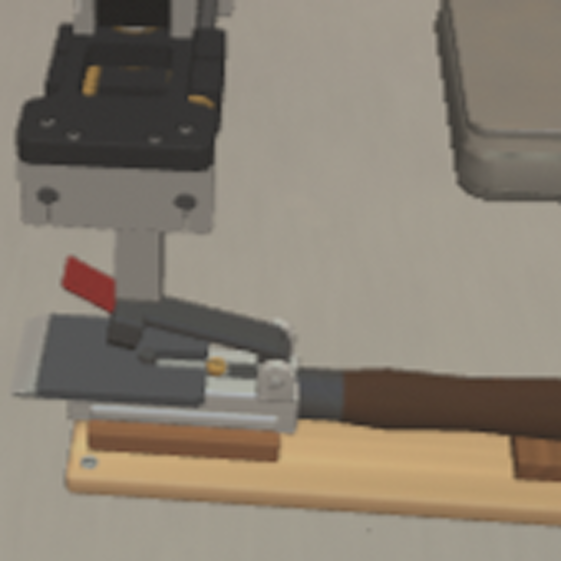

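Request:
{"method": "servo_tool", "body": {
  "fingers": [1, 1, 1, 1, 1],
  "slide": [
    [0.015, -0.007, 0],
    [0.03, -0.014, 0],
    [0.045, -0.018, 0],
    [0.056, -0.02, 0],
    [0.056, -0.02, 0]
  ],
  "twist": [0, 0, 0, 0, 0]
}}

```text
time: 19.4
tcp_pos: [0.5719, 0.2078, 0.0693]
ee_rot: [-1.159, 1.241, 1.159]
force: [0.6, -0.2, -0.3]
gripper_width: 0.005
```

Request:
{"method": "servo_tool", "body": {
  "fingers": [1, 1, 1],
  "slide": [
    [0.004, 0, 0],
    [0.008, 0, 0],
    [0.008, 0, 0]
  ],
  "twist": [0, 0, 0]
}}

```text
time: 19.7
tcp_pos: [0.5721, 0.2079, 0.0678]
ee_rot: [-1.159, 1.24, 1.158]
force: [0.9, -0.4, 1.2]
gripper_width: 0.003
```

Request:
{"method": "servo_tool", "body": {
  "fingers": [1, 1],
  "slide": [
    [0.004, 0, 0],
    [0.004, 0, 0]
  ],
  "twist": [0, 0]
}}

```text
time: 19.9
tcp_pos: [0.5721, 0.2079, 0.0667]
ee_rot: [-1.159, 1.24, 1.158]
force: [1.7, -0.5, 1.6]
gripper_width: 0.003
```

Request:
{"method": "servo_tool", "body": {
  "fingers": [1, 1],
  "slide": [
    [0.003, 0, 0],
    [0.003, 0, 0]
  ],
  "twist": [0, 0]
}}

```text
time: 20.1
tcp_pos: [0.5719, 0.2079, 0.0659]
ee_rot: [-1.159, 1.24, 1.159]
force: [2.5, -0.6, 2.4]
gripper_width: 0.006
```

Request:
{"method": "servo_tool", "body": {
  "fingers": [1, 1],
  "slide": [
    [0.002, 0, 0],
    [0.002, 0, 0]
  ],
  "twist": [0, 0]
}}

```text
time: 20.3
tcp_pos: [0.5718, 0.2079, 0.0653]
ee_rot: [-1.159, 1.24, 1.159]
force: [2.7, -0.1, 2.8]
gripper_width: 0.008
```

Request:
{"method": "servo_tool", "body": {
  "fingers": [1, 1],
  "slide": [
    [0.002, 0, 0],
    [0.002, 0, 0]
  ],
  "twist": [0, 0]
}}

```text
time: 20.5
tcp_pos: [0.5718, 0.2079, 0.0648]
ee_rot: [-1.159, 1.24, 1.159]
force: [2.7, -0.2, 2.5]
gripper_width: 0.002
```

Request:
{"method": "servo_tool", "body": {
  "fingers": [1, 1],
  "slide": [
    [0.001, 0, 0],
    [0.001, 0, 0]
  ],
  "twist": [0, 0]
}}

```text
time: 20.7
tcp_pos: [0.5718, 0.2079, 0.0648]
ee_rot: [-1.159, 1.24, 1.159]
force: [1.1, -0.3, 5.0]
gripper_width: 0.004
```

Request:
{"method": "servo_tool", "body": {
  "fingers": [1, 1],
  "slide": [
    [0.002, 0, 0],
    [0.002, 0, 0]
  ],
  "twist": [0, 0]
}}

```text
time: 20.9
tcp_pos: [0.5719, 0.2079, 0.0647]
ee_rot: [-1.159, 1.24, 1.159]
force: [-0.8, -1.0, 9.7]
gripper_width: 0.003
```

```bash
python3 - <<'E'
from bench import manip
from h import *
st=manip.get_state(); print(w2s(st['tcp_pos']),st['force'])
im=manip.camera("side")[:,:,::-1]
cv2.imwrite("pics/t.png",cv2.resize(im[220:390,290:460],None,fx=3.3,fy=3.3,interpolation=cv2.INTER_CUBIC))
E
```

```text
[ 0.00516108 -0.00060207  0.06474323] [-0.79781702 -0.98883636  9.73468622]
```

View pics/t.png

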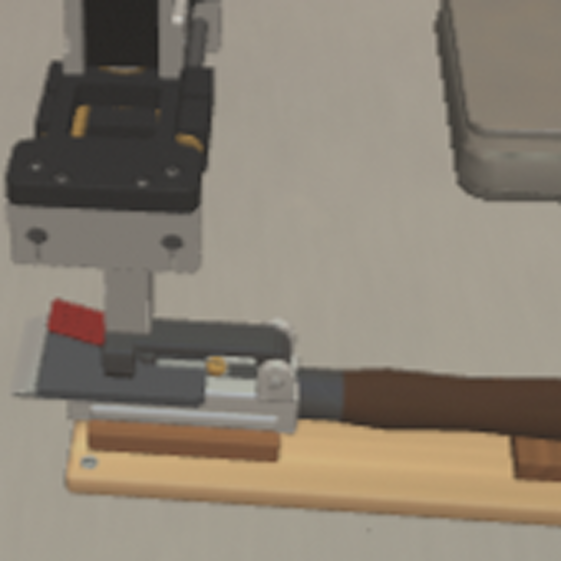

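Request:
{"method": "servo_tool", "body": {
  "fingers": [1, 1, 1],
  "slide": [
    [0.002, 0, 0],
    [0.002, 0, 0],
    [0.002, 0, 0]
  ],
  "twist": [0, 0, 0]
}}

```text
time: 21.25
tcp_pos: [0.5719, 0.2079, 0.0647]
ee_rot: [-1.159, 1.24, 1.159]
force: [-2.8, -1.2, 13.7]
gripper_width: 0.006
```

Request:
{"method": "servo_tool", "body": {
  "fingers": [1, 1, 1, 1, 1, 1, 1],
  "slide": [
    [-0.02, 0, 0],
    [-0.08, 0, 0],
    [-0.2, 0, 0],
    [-0.35, 0, 0],
    [-0.5, 0, 0],
    [-0.5, 0, 0],
    [-0.5, 0, 0]
  ],
  "twist": [0, 0, 0, 0, 0, 0, 0]
}}

```text
time: 21.95
tcp_pos: [0.5717, 0.2079, 0.1893]
ee_rot: [-1.159, 1.24, 1.159]
force: [-0.2, -0.7, -0.9]
gripper_width: 0.007
```

```bash
python3 - <<'E'
from bench import manip
from h import *
st=manip.get_state(); print(w2s(st['tcp_pos']),st['force'],st['qvel'].round(4))
im=manip.camera("side")[:,:,::-1]; im2=manip.camera("wrist")[:,:,::-1]; im3=manip.camera("top")[:,:,::-1]
cv2.imwrite("pics/u.png",np.hstack([cv2.resize(im[270:390,290:410],(450,450),interpolation=cv2.INTER_CUBIC),cv2.resize(im2[150:300,240:390],(450,450),interpolation=cv2.INTER_CUBIC)])[:, :800])
cv2.imwrite("pics/u_top.png",im3); cv2.imwrite("pics/u_side.png",im)
E
```

```text
[ 0.00500038 -0.00061033  0.18934322] [-0.1550255  -0.66293686 -0.91307874] [-0.0003  0.0323  0.0314 -0.0001 -0.0108 -0.0004]
```

View pics/u.png

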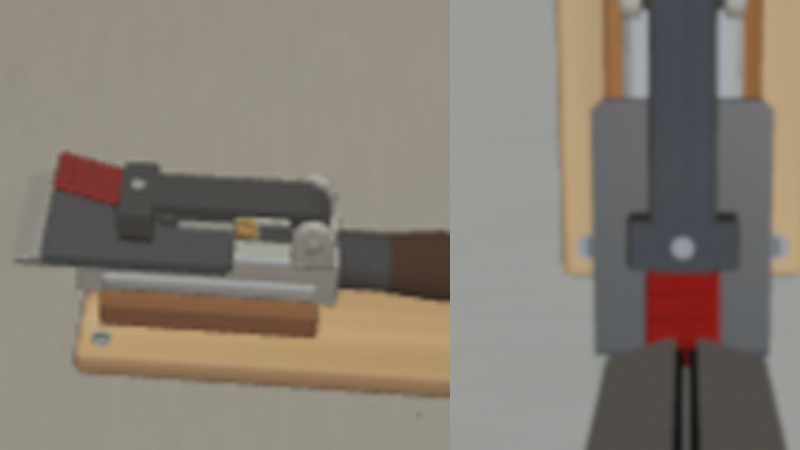

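View pics/u_side.png

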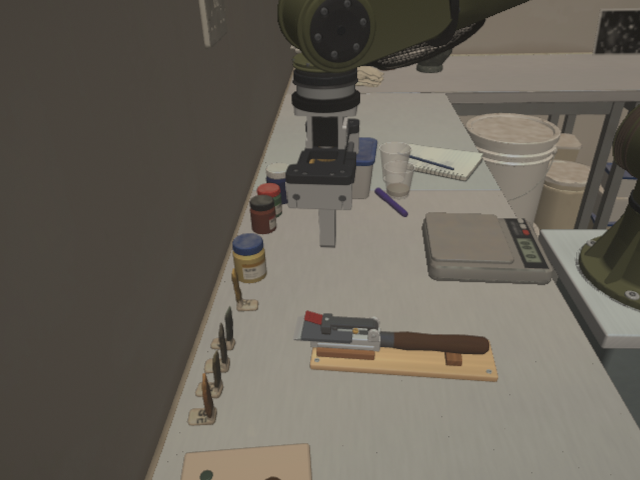

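```bash
python3 - <<'E'
import cv2,numpy as np
a=cv2.imread("pics/p_side.png");b=cv2.imread("pics/u_side.png")
A=cv2.resize(a[300:370,290:390],(400,400),interpolation=cv2.INTER_CUBIC);B=cv2.resize(b[300:370,290:390],(400,400),interpolation=cv2.INTER_CUBIC)
cv2.imwrite("pics/v.png",np.hstack([A,B]))
# row profile along the blade's front edge and rear edge rows
for r in (338,340,342): print(a[r,292:305].mean(1).round().astype(int), b[r,292:305].mean(1).round().astype(int)); 
for r in (338,340): print(a[r,345:358].mean(1).round().astype(int), b[r,345:358].mean(1).round().astype(int))
E
```

```text
[140 137 134 134 141 134 126 125 107  81  69  70  70] [139 136 134 134 140 134 126 125 108  80  69  70  70]
[140 135 129 125 115 110 110 111 103  95  93  84  78] [140 136 128 126 115 110 111 112 103  94  94  83  78]
[141 140 140 139 140 141 141 140 141 141 141 141 141] [141 140 140 140 140 140 141 140 141 142 141 141 141]
[ 80  80  79  80  80  81  75 140 165 162 161 160 161] [ 80  80  80  80  80  80  75 141 165 163 161 160 160]
[ 74  76  77  77  75  71  76 110 125 127 127 128 129] [ 75  76  77  77  75  72  76 110 125 126 127 128 129]
```

View pics/v.png

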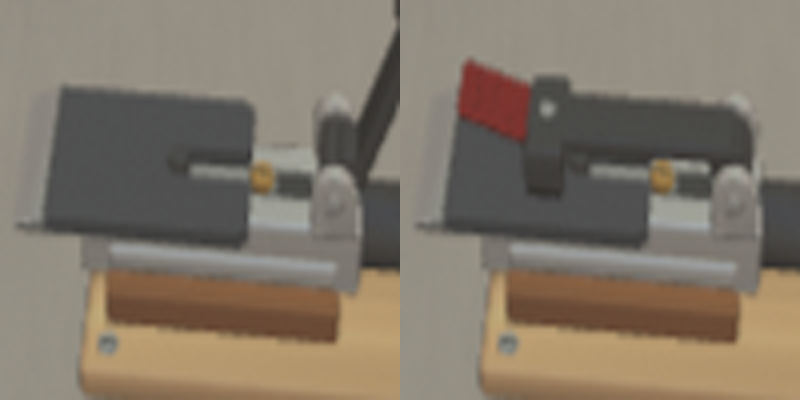

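The blade did not move while the lever was shut: its edge pixels are the same before and after. The pin shows at the end of the notch and the arm is clear.

```bash
python3 -c "
from bench import manip
print(manip.finish_job())"
```

```text
the job is handed in; nothing more can be done
None
```

The blade is fitted and clamped, and the job is handed in at about 22 s of the 72 s allowed. No verdict came back.

- **Blade:** I gripped it across its width and lined the notch up with the pin using the wrist camera. I laid it on the bed with the cutting edge away from the handle, then slid it towards the handle in 0.1–0.25 mm steps. I stopped when the force rose to about 5 N with almost no load on the bed. That was well below the pin's 9 N slip, and I saw no sign of the pin moving. After release, the wrist picture showed the pin at the end of the notch and the blade square.
- **Lever:** I pushed it over from the handle side and pressed it down until it stopped firmly, ending at about 14 N. Its top was then at 64.7 mm, against 65 mm expected when shut.
- **Last checks:** Side pictures from before and after clamping show the blade's edges on the same pixels, so clamping did not move it. The arm was about 12 cm above the work and touching nothing. I kept clear of the jar, tile and pen, but I did not measure their positions again. In the last side picture the jar and pen look unmoved.
- **Disagreement:** My first picture estimate put the seating point about 1.5 mm short of where contact was felt, so I went by the felt contact and the close-up view.

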